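# Offer the spice-cupboard door up to its hinge and hold it for the pin

## Task

The door has come off the small spice cupboard. Lift the door upright out of its slotted stand, bring the single knuckle on its edge in between the two knuckles on the cupboard so that the three pin holes line up, with the door standing open about square to the cupboard's front, and finish while holding it there steady and upright in the gripper, not pressed hard against the cupboard, so that I can drop the pin in. Leave the pin, the bowl and the tin where they are.

Things in the scene. Friction and masses are not known exactly. Their poses are not given: they have to be found in the camera images.
- door: Loose wooden door, panel 110 (x) x 18 (y) x 120 (z) mm, about 0.25 kg, upright in the stand's slot, underside 12 mm above the worktop. Origin: middle of the panel's underside; z up, y through its thickness. Its +x edge carries the hinge knuckle. An 18 mm wide knob sticks out 18 mm on the -y face at x = -40, z = 60 mm. Can be gripped across its 18 mm thickness at the middle of its top edge.
- door_hole (a point): Centre of the hole of the door's single knuckle, at x = +70, z = 60 mm in the door's frame (15 mm beyond the panel's edge). The knuckle is a vertical steel tube, 20 mm outside diameter, 11 mm hole, 20 mm high (50 to 70 mm above the underside). Axes as the door's.
- cupboard: Open wooden cupboard fixed to the worktop, 150 wide (y) x 100 deep (x) x 170 mm high, two spice jars inside. Origin: on the worktop under the middle of its front face; +x points into the cupboard, its open front looks to -x (towards the robot), +y is the hinge side (left as seen from the robot).
- jamb_hole (a point): Mid-gap on the axis of the cupboard's two vertical steel knuckles (20 mm outside, 11 mm holes, 49 to 71 and 99 to 121 mm above the worktop: a 28 mm gap, open to -x and both sides). At x = -13, y = +60, z = 85 mm in the cupboard's frame, axes as its. The door's hole centre belongs here; its knuckle then clears the leaf behind by 1 mm. Door square open: its +x points as the cupboard's +x.
- stand: Fixed wooden stand: base 100 x 75 x 12 mm with two cheeks 90 mm long along x, 14 mm thick, up to 43 mm above the worktop, leaving a slot 23 mm wide and 31 mm deep that holds the door upright. Origin: middle of its underside; x along the slot, as the door's x at the start.
- pin: Bystander: loose L-shaped steel hinge pin, 6 mm thick, 91 mm long, lying on the worktop. Origin near the middle of its long leg.
- bowl: Bystander: small loose pinch bowl, 101 x 99 x 46 mm. Origin: centre of its underside.
- tin: Bystander: small loose tin, 57 mm diameter, 72 mm high. Origin: centre of its underside.
There are look-alikes about, which are no part of the job. Leave any blue look-alike of the door alone.

How it is judged:
By the outcome, as a careful person would: the job done as asked, in the order asked, and still so for the second after the job is handed in, while the arm keeps its last pose, push and grip.
It also fails if it takes over 42 s, if anything falls off the work surface, if the arm or the gripper's body presses on something with over 40 N, if the wrist force passes 120 N, or if a joint passes its speed limit or range.

## Robot

A 6-joint arm with a two-finger parallel gripper is mounted at the origin on a cart in front of the work surface, level with it; the furniture and walls round the work are solid. World frame = base frame: x ahead of the robot, y to its left, z up, the work surface at z = 0. Lengths are in m, angles in rad, forces in N, time in s.
With the tool pointing down it reaches from about 0.4 to 0.825 m from the base axis. Payload 7 kg.
Tool frame: the origin (TCP) lies at the very end of the fingers, on their centre line; the grasp point (between the pads) lies 19 mm behind it; z points along the fingers, y is the line along which they close (so a half turn about z gives the same grasp; the last joint's range is limited). The gripper opens to 88 mm and grips with 3 to 60 N. Pads are 19 mm wide; open, the fingers measure 130 mm over their backs; the gripper's body (78 mm by 193 mm) begins 47 mm behind the grasp point.
Start: joints at [-0.819, 0.359, 0.012, 0, -1.224, -0.288], TCP at [0.302, -0.604, 0.227] pointing down, gripper open.
Joint ranges: [-3.07, 3.07], [-1.43, 2.12], [-1.02, 1.25], [-3.03, 1.67], [-3.05, -0], [-3.03, 3.03]. Speed limits (rad/s): [2.39, 2.39, 3.01, 3.14, 3.14, 3.14].

## Interface

Orientations are given as a rotation vector (axis times angle).
In Python, from station import monitor, cams, job gives the robot as it stands.
- The arm moves only by the shell command python3 -m inch 'ROWS' [FORCE]. ROWS is JSON, a list of rows, each a list of 3 entries, a list of its own where there are three numbers: the finger opening in cm, from 0 to 8.76, then the shift along the tool's x, y, z in cm, then the turn, a rotation vector about the tool's x, y, z in rad. In form: [[fingers, [tx, ty, tz], [wx, wy, wz]], ...]. A call has 1 to 12 rows; each row shifts and turns the commanded pose from where the row before left it, along the tool's axes as they then stand; what a row does not reach is not made up. A row lasts 1/10 s, in which the tool goes at most 50 mm and 8.59 degrees, less where a joint would pass 70% of its speed; a pose out of reach is approached as far as the arm can. A call with a gripper value outside its range is refused whole. The fingers move at their own pace and stop on an object; FORCE is the grip in N (left out, the last holds). Time passes only in rows, so rows that do not move let the fingers close. It gives the time, the measured TCP pose, the force, the opening and the grip force at its end, in the units of the state.
- monitor.sense(): the state, without advancing time (a new reading comes with each control period).
- cams.snapshot(name): name is "side" or "top" or "wrist"; returns (picture, depth): 420x560x3 uint8, red, green, blue; 420x560 float32, m along the optical axis (not along the pixel's ray), 0 where there is no reading.
- cams.camera_params(name): a dict with "intrinsics" (3x3 intrinsics, pixels), "xyz" and "attitude" of the camera in the world. Camera axes: x right, y down, z forward; pixel columns grow to the right and rows downward; lengths in m; the calibration is good to about 2 mm. The wrist camera is an equidistant fisheye: a pixel r from the principal point sees the ray r / f radians off the axis. A picture is of the moment at which its call begins: read the wrist's pose just before it. camera_params takes no time and is no camera call; for the wrist camera it gives the pose at the moment of the call.
- job.job_done(): hands the job in; it is judged then, once.
Trained networks look in the newest picture that a camera, given by its name, has taken for a name from the list of things; names that differ only in an ending like _2 or _b are one class to them, and where a whole thing is asked for, a point or a joint stands for the part that bears it (a point fixed in the world has none). Each returns a list of dicts, best first, with "confidence" (0 to 1); they miss things now and then, are a little off and sometimes report something else, mostly with a low value. They report only what shows in the picture. A call takes as long as a camera call. They do not tell look-alikes from the thing itself.
- cams.outline_of(name, camera): "region" (420x560 bool, what is visible of it).
- cams.place_of(name, camera): "point" ([x, y, z] in m, in world coordinates, good to about 4 mm: a listed point, or the origin of a listed thing).
The state is a dict: "t": time; "joints": joint angles; "dq": joint speeds; "joint_torque": joint torques, N m; "ee_pos": TCP position; "eef_rot": TCP orientation; "force": force on the tool from outside, world axes, zero at the start; "ft_torque": the same for the moment, N m; "grip_width": finger opening in m; "grasp_force": force on a finger pad.
Only numpy, scipy, OpenCV 4.12 (cv2) and the standard library are available. Lean on these libraries where they do the work, as an engineer would, in place of code of your own. Each camera call takes 0.05 s, during which the arm holds its last target. There are 200 camera calls.

## Working session

There is one attempt and no reset: what is moved stays moved. The work goes in short steps, Python scripts to look and compute and a shell command to move; the robot and the scene stay as the last step left them, time stands still between calls to the robot, and variables do not carry over. Pictures are saved under pics/ and viewed, at most 10 in all, crops included, and the job is handed in when it is done.

```bash
mkdir -p pics; ls
cat > h.py <<'E'
import numpy as np, cv2
from scipy.spatial.transform import Rotation as R
from station import monitor, cams, job
def cp(n):
    p=cams.camera_params(n); a=np.array(p["attitude"],float)
    M=a if a.shape==(3,3) else (R.from_rotvec(a).as_matrix() if a.size==3 else R.from_quat(a).as_matrix())
    return np.array(p["intrinsics"]),np.array(p["xyz"]),M
def cloud(n,depth,K,t,M):
    v,u=np.mgrid[:420,:560]; x=(u-K[0,2])/K[0,0]; y=(v-K[1,2])/K[1,1]
    if n=="wrist":
        r=np.hypot(x,y)+1e-9; s=np.tan(np.minimum(r,1.5))/r; x=x*s;y=y*s
    P=np.stack([x*depth,y*depth,depth],-1)
    return P@M.T+t
def save(n,pic): cv2.imwrite("pics/"+n,cv2.cvtColor(pic,cv2.COLOR_RGB2BGR))
E
python3 - <<'E'
from h import *
print(monitor.sense())
ims=[]
for n in ["top","side"]:
    print(n,cams.camera_params(n))
    p,d=cams.snapshot(n); np.savez("s_"+n,p=p,d=d); save(n+"0.png",p)
    for k in ["door","door_hole","jamb_hole","cupboard","stand","pin","bowl","tin"]:
        print(k,[(np.round(o["point"],3).tolist(),round(o["confidence"],2)) for o in cams.place_of(k,n)])
E
```

```text
pics
{'t': 0.0, 'joints': array([-8.18884158e-01,  3.59398618e-01,  1.10590225e-02, -3.63034925e-04,
       -1.22407452e+00, -2.88107295e-01]), 'dq': array([-0.00025646, -0.00131932, -0.00095964, -0.0015627 ,  0.00034447,
       -0.00044441]), 'joint_torque': array([ 7.45779507e-04, -5.82715845e+01,  2.93058068e+01,  6.99703261e+00,
        6.98031407e-03, -1.52005596e-04]), 'ee_pos': array([ 0.30173372, -0.6032655 ,  0.22561284]), 'eef_rot': array([ 7.21724625e-01, -3.05704473e+00, -2.47131417e-03]), 'force': array([-0.76478695, -0.18622749, -0.56873147]), 'ft_torque': array([ 0.01072735, -0.02797278, -0.02612637]), 'grasp_force': 0.0, 'grip_width': 0.08789049851862815}
top {'intrinsics': array([[516.35941552,   0.        , 281.42589371],
       [  0.        , 516.35941552, 213.91217197],
       [  0.        ,   0.        ,   1.        ]]), 'xyz': array([0.22411469, 0.13000284, 1.59783804]), 'attitude': array([-2.13131511,  2.13162998, -0.16552503])}
door [([0.493, 0.209, 0.012], 0.63), ([0.341, 0.53, 0.001], 0.55)]
door_hole [([0.369, 0.6, 0.058], 0.88), ([0.554, 0.172, 0.073], 0.6
[... 291 characters left out ...]
 , 283.7827592 ],
       [  0.        , 448.38565638, 216.40252803],
       [  0.        ,   0.        ,   1.        ]]), 'xyz': array([-0.0468062 , -0.72518495,  0.62045019]), 'attitude': array([-2.00865422,  0.56777258, -0.34432136])}
door [([0.493, 0.21, 0.012], 0.59), ([0.344, 0.535, 0.001], 0.52)]
door_hole [([0.552, 0.176, 0.075], 0.9), ([0.369, 0.594, 0.063], 0.58)]
jamb_hole [([0.473, -0.122, 0.088], 0.61)]
cupboard [([0.483, -0.178, 0.002], 0.64)]
stand [([0.487, 0.213, -0.002], 0.83)]
pin [([0.438, 0.008, -0.0], 0.61)]
bowl [([0.605, 0.029, 0.003], 0.87)]
tin [([0.519, 0.02, 0.001], 0.75), ([0.553, 0.177, 0.073], 0.5), ([0.482, -0.179, 0.004], 0.47), ([0.474, -0.122, 0.083], 0.29)]
```

View pics/top0.png

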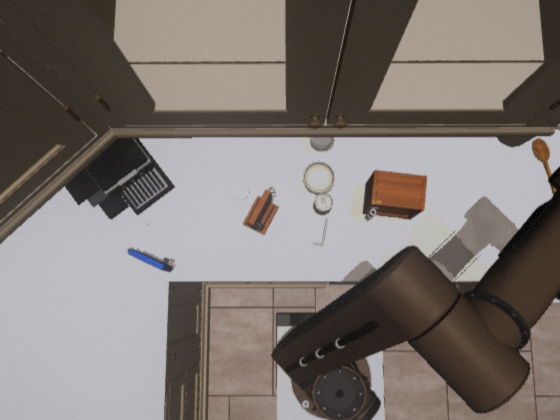

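View pics/side0.png

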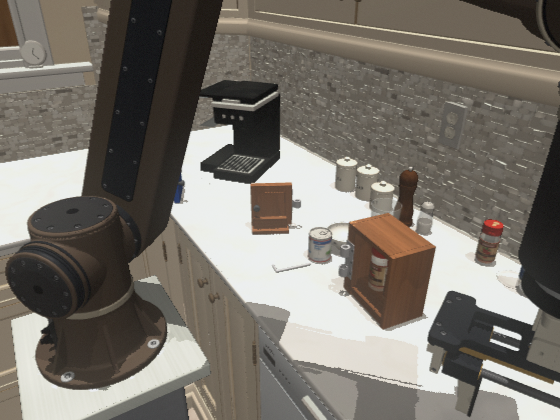

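Run:
```python
from h import *
from scipy.spatial import ConvexHull
for n in ["top","side"]:
    s=np.load(f"s_{n}.npz"); K,t,M=cp(n); P=cloud(n,s["d"],K,t,M).reshape(-1,3)[s["d"].ravel()>0]
    def sel(x0,x1,y0,y1,z0,z1):
        return P[(P[:,0]>x0)&(P[:,0]<x1)&(P[:,1]>y0)&(P[:,1]<y1)&(P[:,2]>z0)&(P[:,2]<z1)]
    for nm,b in [("doortop",(.42,.57,.15,.28,.115,.15)),("stand cheeks",(.40,.57,.13,.3,.035,.05)),("cupb top",(.4,.7,-.35,-.05,.155,.19)),("jambtop",(.4,.55,-.17,-.08,.11,.13)),("table",(.2,.4,-.1,.1,-.03,.03))]:
        q=sel(*b)
        if len(q)<8: print(n,nm,len(q)); continue
        r=cv2.minAreaRect(q[:,:2].astype(np.float32)*1000)
        print(n,nm,len(q),"zmed",np.median(q[:,2]).round(4),"rect mm",r)
```

```text
top doortop 254 zmed 0.1294 rect mm ((489.6026611328125, 208.723388671875), (19.255353927612305, 109.99836730957031), 62.60388946533203)
top stand cheeks 159 zmed 0.0405 rect mm ((485.79266357421875, 210.8231201171875), (50.4929313659668, 100.37947845458984), 62.16626739501953)
top cupb top 1883 zmed 0.1678 rect mm ((532.3240356445312, -187.82659912109375), (151.68914794921875, 102.21011352539062), 82.63874053955078)
top jambtop 68 zmed 0.1191 rect mm ((507.8928527832031, -120.06037139892578), (82.34980010986328, 27.57587432861328), 7.80328893661499)
top table 2499 zmed -0.002 rect mm ((340.1666259765625, 0.0413360595703125), (119.63919830322266, 199.9785614013672), 0.03489447385072708)
side doortop 352 zmed 0.1275 rect mm ((491.06573486328125, 206.03269958496094), (24.267728805541992, 108.26054382324219), 61.62233352661133)
side stand cheeks 287 zmed 0.0426 rect mm ((484.5151672363281, 191.9557647705078), (28.1042423248291, 108.94159698486328), 63.098812103271484)
side cupb top 2462 zmed 0.1697 rect mm ((532.6368408203125, -190.21588134765625), (153.10166931152344, 101.98661804199219), 82.54798889160156)
side jambtop 253 zmed 0.119 rect mm ((498.1610412597656, -136.40158081054688), (48.04939270019531, 67.7029037475586), 69.50835418701172)
side table 2979 zmed 0.0001 rect mm ((340.4818420410156, -0.0181884765625), (199.96409606933594, 118.71678161621094), 89.98694610595703)
```

The pictures show the brown door in its stand at top (262,212) and side (271,207). The blue look-alike is at top (150,260). The cupboard is at top (398,195), with its jamb at (371,213). The pin is at (324,232), the tin at (323,203) and the bowl at (319,178).

The door sits at (.490,.208) with yaw -27.4°. The cupboard yaw is -7.4°, and the jamb hole is near (.477,-.121,.085). Next I move to hover above the door.

```bash
python3 -m inch '[[8.7,[-2.95,3.57,-0.3],[0,0,0]],[8.7,[-2.95,3.57,-0.3],[0,0,0]],[8.7,[-2.95,3.57,-0.3],[0,0,0]],[8.7,[-2.95,3.57,-0.3],[0,0,0]],[8.7,[-2.95,3.57,-0.3],[0,0,0]],[8.7,[-2.95,3.57,-0.3],[0,0,0]],[8.7,[-2.95,3.57,-0.3],[0,0,0]],[8.7,[-2.95,3.57,-0.3],[0,0,0]],[8.7,[-2.95,3.57,-0.3],[0,0,0]],[8.7,[-2.95,3.57,-0.3],[0,0,0]],[8.7,[-2.95,3.57,-0.3],[0,0,0]],[8.7,[-2.95,3.57,-0.3],[0,0,0]]]'
python3 -m inch '[[8.7,[-2.95,3.57,0],[0,0,0]],[8.7,[-2.95,3.57,0],[0,0,0]],[8.7,[-2.95,3.57,0],[0,0,0]],[8.7,[-2.95,3.57,0],[0,0,0]],[8.7,[-2.95,3.57,0],[0,0,0]],[8.7,[-2.95,3.57,0],[0,0,0]],[8.7,[0,0,0],[0,0,-0.145]],[8.7,[0,0,0],[0,0,-0.145]],[8.7,[0,0,0],[0,0,-0.145]],[8.7,[0,0,0],[0,0,-0.145]],[8.7,[0,0,0],[0,0,-0.145]],[8.7,[0,0,0],[0,0,-0.145]]]'
python3 -m inch '[[8.7,[0,0,0],[0,0,-0.145]],[8.7,[0,0,0],[0,0,-0.145]],[8.7,[0,0,0],[0,0,-0.145]],[8.7,[0,0,0],[0,0,-0.145]],[8.7,[0,0,0],[0,0,-0.145]],[8.7,[0,0,0],[0,0,-0.145]],[8.7,[0,0,0],[0,0,-0.145]],[8.7,[0,0,0],[0,0,-0.145]],[8.7,[0,0,0],[0,0,-0.145]],[8.7,[0,0,0],[0,0,0]],[8.7,[0,0,0],[0,0,0]]]'
python3 - <<'E'
from h import *
s=monitor.sense(); M=R.from_rotvec(s["eef_rot"]).as_matrix(); print(s["ee_pos"],s["joints"].round(3)); print(M.round(4)); print("tool y deg",np.degrees(np.arctan2(M[1,1],M[0,1])))
K,t,Mc=cp("wrist"); print(K,t,Mc.round(3))
p,d=cams.snapshot("wrist"); save("w1.png",p); P=cloud("wrist",d,K,t,Mc); np.savez("s_w",p=p,d=d,P=P)
q=P[(d>0)&(P[...,2]>.115)&(P[...,2]<.15)&(abs(P[...,0]-.49)<.08)&(abs(P[...,1]-.208)<.07)]
print(len(q),np.median(q[:,2]),cv2.minAreaRect(q[:,:2].astype(np.float32)*1000))
for k in ["door","door_hole","stand"]:
    print(k,[(np.round(o["point"],4).tolist(),round(o["confidence"],2)) for o in cams.place_of(k,"wrist")])
E
```

```text
t: 2.1
ee_pos: [0.4269, -0.0603, 0.2632]
eef_rot: [-0.722, 3.056, 0.0]
force: [1.9, -0.5, -0.6]
grip_width: 0.0871
grasp_force: 0.0
t: 3.3
ee_pos: [0.4894, 0.2086, 0.2627]
eef_rot: [-1.951, 2.462, 0.0]
force: [0.5, -0.4, -0.4]
grip_width: 0.087
grasp_force: 0.0
t: 4.4
ee_pos: [0.4894, 0.2085, 0.2627]
eef_rot: [-3.041, 0.788, -0.0]
force: [1.0, 1.3, 0.2]
grip_width: 0.0871
grasp_force: 0.0
[0.48935743 0.20854433 0.26266385] [ 0.772  0.1   -0.245  0.    -1.226  0.292]
[[ 8.741e-01 -4.857e-01  1.000e-04]
 [-4.857e-01 -8.741e-01  1.000e-04]
 [ 0.000e+00 -2.000e-04 -1.000e+00]]
tool y deg -119.05703417569732
[[325.1922621   0.        278.8454387]
 [  0.        325.1922621 204.2291361]
 [  0.          0.          1.       ]] [0.5544915  0.17248352 0.41927604] [[-0.486 -0.839 -0.245]
 [-0.874  0.467  0.135]
 [ 0.001  0.279 -0.96 ]]
2245 0.13036592010714626 ((492.20166015625, 208.1983642578125), (18.06435775756836, 110.01034545898438), 62.4065055847168)
door [([0.4818, -0.1174, 0.0838], 0.6), ([0.4943, 0.209, 0.0132], 0.59)]
door_hole [([0.5497, 0.1819, 0.073], 0.62)]
stand [([0.4887, 0.2104, 0.0022], 0.77)]
```

```bash
python3 -m inch '[[8.7,[0.16,0,2],[0,0,-0.027]],[8.7,[0,0,4],[0,0,0]],[8.7,[0,0,4],[0,0,0]],[8.7,[0,0,4],[0,0,0]],[8.7,[0,0,2.2],[0,0,0]],[8.7,[0,0,0],[0,0,0]],[1.5,[0,0,0],[0,0,0]],[1.5,[0,0,0],[0,0,0]],[1.5,[0,0,0],[0,0,0]],[1.5,[0,0,0],[0,0,0]],[1.5,[0,0,0],[0,0,0]],[1.5,[0,0,0],[0,0,0]]]' 40
python3 -m inch '[[1.5,[0,0,0],[0,0,0]],[1.5,[0,0,0],[0,0,0]],[1.5,[0,0,0],[0,0,0]],[1.5,[0,0,0],[0,0,0]]]'
```

```text
t: 5.8
ee_pos: [0.4909, 0.2079, 0.101]
eef_rot: [-3.053, 0.74, -0.001]
force: [1.6, 0.4, 0.5]
grip_width: 0.0446
grasp_force: 0.0
t: 6.2
ee_pos: [0.4908, 0.2078, 0.1005]
eef_rot: [3.053, -0.74, -0.0]
force: [1.0, 0.3, 0.1]
grip_width: 0.0177
grasp_force: 40.0
```

```bash
python3 -m inch '[[1.5,[0,0,-0.7],[0,0,0]],[1.5,[0,0,-1.4],[0,0,0]],[1.5,[0,0,-1.4],[0,0,0]],[1.5,[0,0,-1.4],[0,0,0]],[1.5,[0,0,-1.4],[0,0,0]],[1.5,[0,0,-1.4],[0,0,0]],[1.5,[0,0,-1.4],[0,0,0]],[1.5,[0,0,-1.0],[0,0,0]],[1.5,[0,0,-0.4],[0,0,-0.03]],[1.5,[0,0,0],[0,0,-0.05]],[1.5,[0,0,0],[0,0,-0.06]],[1.5,[0,0,0],[0,0,-0.06]]]'
python3 -m inch '[[1.5,[0,0,0],[0,0,-0.06]],[1.5,[0,0,0],[0,0,-0.06]],[1.5,[0,0,0],[0,0,-0.031]],[1.5,[-0.2,1,0],[0,0,0]],[1.5,[-0.5,2.3,0],[0,0,0]],[1.5,[-0.5,2.5,0],[0,0,0]],[1.5,[-0.5,2.5,0],[0,0,0]],[1.5,[-0.5,2.5,0],[0,0,0]],[1.5,[-0.5,2.5,0],[0,0,0]],[1.5,[-0.5,2.5,0],[0,0,0]],[1.5,[-0.5,2.5,0],[0,0,0]],[1.5,[-0.5,2.5,0],[0,0,0]]]'
python3 -m inch '[[1.5,[-0.5,2.5,0],[0,0,0]],[1.5,[-0.5,2.5,0],[0,0,0]],[1.5,[-0.5,2.3,0],[0,0,0]],[1.5,[-0.3,1.2,0],[0,0,0]],[1.5,[0,0,0],[0,0,0]],[1.5,[0,0,0],[0,0,0]],[1.5,[0,0,0],[0,0,0]]]'
python3 - <<'E'
from h import *
s=monitor.sense(); M=R.from_rotvec(s["eef_rot"]).as_matrix(); print(s["ee_pos"],s["joints"].round(3),s["grip_width"]); print("tool x deg",np.degrees(np.arctan2(M[1,0],M[0,0])),M[2].round(4))
for n in ["wrist","side","top"]:
    K,t,Mc=cp(n); p,d=cams.snapshot(n); save(n+"2.png",p); np.savez("s2_"+n,p=p,d=d,P=cloud(n,d,K,t,Mc))
    for k in ["door","door_hole","jamb_hole","cupboard"]:
        print(n,k,[(np.round(o["point"],4).tolist(),round(o["confidence"],2)) for o in cams.place_of(k,n)])
a=[cv2.imread(f"pics/{n}2.png") for n in ["wrist","side"]]
cv2.imwrite("pics/c2.png",np.hstack([cv2.resize(x,(400,300)) for x in a]))
E
```

```text
t: 7.4
ee_pos: [0.4904, 0.2076, 0.205]
eef_rot: [3.112, -0.426, -0.002]
force: [-0.2, -0.8, -3.0]
grip_width: 0.018
grasp_force: 40.0
t: 8.6
ee_pos: [0.4221, 0.0049, 0.2055]
eef_rot: [-3.135, 0.196, -0.0]
force: [-0.4, 0.4, -2.7]
grip_width: 0.0175
grasp_force: 40.0
t: 9.3
ee_pos: [0.395, -0.0751, 0.2056]
eef_rot: [-3.135, 0.196, -0.0]
force: [0.2, 0.1, -2.7]
grip_width: 0.0177
grasp_force: 40.0
[ 0.39501146 -0.07507765  0.20559182] [ 0.309 -0.097 -0.576 -0.    -1.091  1.137] 0.0177036477050247
tool x deg -7.136085781277505 [ 2.e-04 -2.e-04 -1.e+00]
wrist door [([0.3974, -0.0725, 0.1191], 0.74)]
wrist door_hole [([0.4628, -0.0793, 0.1754], 0.8)]
wrist jamb_hole [([0.4818, -0.1211, 0.0854], 0.72)]
wrist cupboard [([0.4855, -0.1819, -0.0021], 0.76)]
side door [([0.3452, 0.5385, -0.0017], 0.79)]
side door_hole [([0.3705, 0.5921, 0.0626], 0.88), ([0.4636, -0.082, 0.1763], 0.68)]
side jamb_hole [([0.4754, -0.1224, 0.0841], 0.61)]
side cupboard [([0.4843, -0.1818, 0.0037], 0.8)]
top door [([0.3431, 0.5315, -0.0004], 0.94), ([0.3938, -0.0751, 0.1197], 0.5)]
top door_hole [([0.3688, 0.6033, 0.0557], 0.96)]
top jamb_hole []
top cupboard []
```

View pics/wrist2.png

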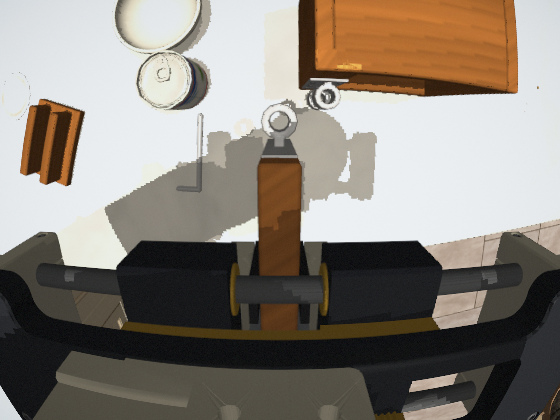

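View pics/side2.png

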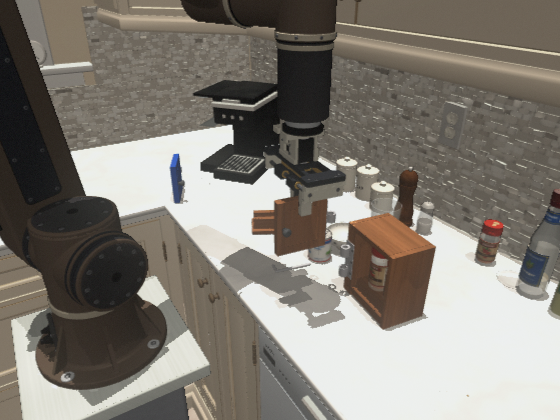

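The wrist picture shows the door gripped straight, with its knuckle at (279,122) and the jamb's upper knuckle at (323,96). The side picture shows the door upright and clear of everything. Next I fit both rings from the wrist depth.

```bash
cat >> h.py <<'E'
def ring(P,d,c,z0,z1,rad=.016):
    m=(d>0)&(np.hypot(P[...,0]-c[0],P[...,1]-c[1])<rad)&(P[...,2]>z0)&(P[...,2]<z1)
    q=P[m]
    if len(q)<10: return len(q),None
    zt=np.percentile(q[:,2],90); q=q[q[:,2]>zt-.004]
    from scipy.optimize import least_squares
    f=lambda c:np.clip(np.abs(np.hypot(q[:,0]-c[0],q[:,1]-c[1])-.00775)-.00225,0,None)  # annulus 5.5..10
    s=least_squares(f,c,diff_step=1e-4,x_scale=.001)
    return len(q),s.x.round(4),round(float(np.median(q[:,2])),4),round(float(f(s.x).mean()*1000),2),cv2.minEnclosingCircle(q[:,:2].astype(np.float32)*1000)
def top(P,d,b,z0,z1):
    q=P[(d>0)&(P[...,0]>b[0])&(P[...,0]<b[1])&(P[...,1]>b[2])&(P[...,1]<b[3])&(P[...,2]>z0)&(P[...,2]<z1)]
    return len(q),np.median(q[:,2]).round(4),cv2.minAreaRect(q[:,:2].astype(np.float32)*1000)
E
python3 - <<'E'
from h import *
for n in ["wrist","side","top"]:
    s=np.load(f"s2_{n}.npz"); P,d=s["P"],s["d"]
    print(n)
    try: print(" door ring",ring(P,d,np.array([.463,-.081]),.17,.2))
    except Exception as e: print(e)
    for lo,hi in [(.11,.13),(.06,.08)]:
        try: print(" jamb ring",ring(P,d,np.array([.477,-.121]),lo,hi,.014))
        except Exception as e: print(e)
    try: print(" cup top",top(P,d,(.4,.7,-.35,-.05),.155,.19))
    except Exception as e: print(e)
    try: print(" door top",top(P,d,(.33,.455,-.1,-.05),.22,.25))
    except Exception as e: print(e)
E
```

```text
wrist
 door ring (871, array([ 0.4618, -0.0831]), 0.1856, 0.48, ((461.0730285644531, -82.91299438476562), 13.063997268676758))
 jamb ring (79, array([ 0.4826, -0.1215]), 0.1262, 0.0, ((487.90240478515625, -122.06723022460938), 8.46407413482666))
 jamb ring (156, array([ 0.4781, -0.1205]), 0.0691, 0.05, ((478.3683776855469, -120.32646942138672), 10.932147979736328))
 cup top (17371, np.float64(0.1686), ((504.5943603515625, -168.87820434570312), (85.87144470214844, 202.77490234375), 8.311616897583008))
 door top (7294, np.float64(0.2355), ((409.370849609375, -77.51126861572266), (38.64592742919922, 83.61708068847656), 68.50788116455078))
side
 door ring (44, array([ 0.4617, -0.0854]), 0.1864, 0.46, ((461.0942687988281, -85.30565643310547), 12.055266380310059))
 jamb ring (55, array([ 0.479, -0.123]), 0.1203, 0.46, ((478.8056335449219, -122.54910278320312), 12.58204460144043))
 jamb ring (35, array([ 0.4796, -0.123 ]), 0.0717, 0.41, ((479.45367431640625, -123.22453308105469), 12.201979637145996))
 cup top (2886, np.float64(0.1698), ((488.0579528808594, -170.44725036621094), (181.418701171875, 194.72006225585938), 83.08587646484375))
 door top (461, np.float64(0.2323), ((394.4184265136719, -80.48719787597656), (46.946468353271484, 107.81664276123047), 62.460113525390625))
top
 door ring (0, None)
 jamb ring (0, None)
 jamb ring (0, None)
 cup top (932, np.float64(0.1677), ((533.2503051757812, -189.1005859375), (154.16375732421875, 99.32475280761719), 81.3874740600586))
 door top (67, np.float64(0.2351), ((352.3561096191406, -68.88928985595703), (19.019105911254883, 24.682804107666016), 88.3172607421875))
```

```bash
python3 -m inch '[[1.5,[0,0,0.6],[0,0,0.005]],[1.5,[0,0,1.2],[0,0,0]],[1.5,[0,0,1.4],[0,0,0]],[1.5,[0,0,1.4],[0,0,0]],[1.5,[0,0,1.4],[0,0,0]],[1.5,[0,0,1.4],[0,0,0]],[1.5,[0,0,1.0],[0,0,0]],[1.5,[0,0,0.6],[0,0,0]],[1.5,[0,0,0.2],[0,0,0]],[1.5,[0,0,0],[0,0,0]],[1.5,[0,0,0],[0,0,0]]]'
cat > look.py <<'E'
from h import *
import sys
tag=sys.argv[1]
s=monitor.sense(); M=R.from_rotvec(s["eef_rot"]).as_matrix(); a=np.arctan2(M[1,0],M[0,0]); print(s["ee_pos"].round(4),"yaw",np.degrees(a).round(2),M[2].round(4),s["force"].round(1))
h=s["ee_pos"][:2]+.07*M[:2,0]; j=np.array([.478,-.1215]); print("door hole by TCP",h.round(4))
for n in ["wrist","side"]:
    K,t,Mc=cp(n); p,d=cams.snapshot(n); save(n+tag+".png",p); P=cloud(n,d,K,t,Mc); np.savez("s%s_%s"%(tag,n),p=p,d=d,P=P)
    print(n,"door",ring(P,d,h,.085,.1,.014)[1:4])
    for lo,hi in [(.113,.1235),(.06,.0735)]: print("  jamb",ring(P,d,j,lo,hi,.014)[:4])
    for k in ["door_hole","jamb_hole"]:
        print("  ",k,[(np.round(o["point"],4).tolist(),round(o["confidence"],2)) for o in cams.place_of(k,n)][:2])
w=cv2.imread(f"pics/wrist{tag}.png")[30:170,220:400]; q=cv2.imread(f"pics/side{tag}.png")[180:300,260:420]
cv2.imwrite(f"pics/c{tag}.png",np.hstack([cv2.resize(w,(440,342),interpolation=cv2.INTER_CUBIC),cv2.resize(q,(360,270),interpolation=cv2.INTER_CUBIC)[:342] if 0 else cv2.copyMakeBorder(cv2.resize(q,(360,270),interpolation=cv2.INTER_CUBIC),0,72,0,0,cv2.BORDER_CONSTANT)]))
E
python3 look.py 3
```

```text
t: 11.15
ee_pos: [0.3952, -0.0754, 0.114]
eef_rot: [-3.135, 0.204, -0.001]
force: [0.1, -0.0, -2.3]
grip_width: 0.0174
grasp_force: 40.0
[ 0.3952 -0.0754  0.114 ] yaw -7.43 [ 8.e-04 -2.e-04 -1.e+00] [ 0.1 -0.  -2.3]
door hole by TCP [ 0.4646 -0.0844]
wrist door (array([ 0.4629, -0.0838]), 0.0939, 0.18)
  jamb (1062, array([ 0.4785, -0.1212]), 0.1193, 0.22)
  jamb (343, array([ 0.4784, -0.1203]), 0.0692, 0.15)
   door_hole [([0.4635, -0.0815, 0.0869], 0.78)]
   jamb_hole [([0.4824, -0.1203, 0.0865], 0.92)]
side door (array([ 0.4639, -0.0859]), 0.0954, 0.04)
  jamb (51, array([ 0.4791, -0.1239]), 0.1205, 0.37)
  jamb (47, array([ 0.4786, -0.1236]), 0.0703, 0.37)
   door_hole [([0.3697, 0.5933, 0.0632], 0.76), ([0.4625, -0.0794, 0.0877], 0.58)]
   jamb_hole [([0.4765, -0.1221, 0.0872], 0.75)]
```

View pics/c3.png

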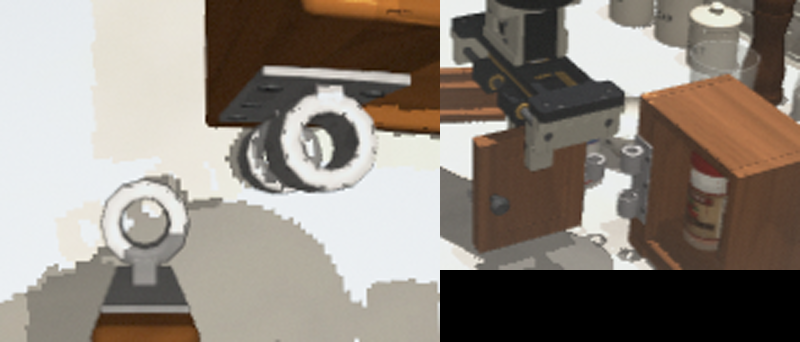

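The door knuckle (left, about (145,222)) sits in front of the jamb knuckles (about (320,140)) at the height of their gap. Both cameras agree on the remaining move: 20 mm along tool x and 35 mm along tool y. I do y first, then most of x.

```bash
python3 -m inch '[[1.5,[0,0.5,0],[0,0,0]],[1.5,[0,0.8,0],[0,0,0]],[1.5,[0,0.8,0],[0,0,0]],[1.5,[0,0.8,0],[0,0,0]],[1.5,[0,0.6,0],[0,0,0]],[1.5,[0.3,0,0],[0,0,0]],[1.5,[0.5,0,0],[0,0,0]],[1.5,[0.5,0,0],[0,0,0]],[1.5,[0.2,0,0],[0,0,0]],[1.5,[0,0,0],[0,0,0]],[1.5,[0,0,0],[0,0,0]]]'
python3 look.py 4
```

```text
t: 12.55
ee_pos: [0.405, -0.112, 0.1134]
eef_rot: [3.135, -0.203, -0.001]
force: [0.8, 0.3, -2.7]
grip_width: 0.018
grasp_force: 40.0
[ 0.405  -0.112   0.1134] yaw -7.43 [-5.e-04  1.e-04 -1.e+00] [ 0.8  0.3 -2.7]
door hole by TCP [ 0.4744 -0.121 ]
wrist door (array([ 0.4715, -0.1203]), 0.0932, 0.15)
  jamb (1043, array([ 0.4779, -0.1214]), 0.1193, 0.07)
  jamb (45, array([ 0.4802, -0.1232]), 0.0689, 0.01)
   door_hole [([0.4724, -0.1154, 0.085], 0.96), ([0.4814, -0.1195, 0.085], 0.59)]
   jamb_hole [([0.4827, -0.117, 0.0857], 0.96)]
side door (array([ 0.4745, -0.1222]), 0.0944, 0.05)
  jamb (13, array([ 0.4796, -0.1255]), 0.1177, 0.08)
  jamb (28, array([ 0.4786, -0.1247]), 0.0705, 0.26)
   door_hole [([0.4723, -0.119, 0.0868], 0.75), ([0.4878, 0.2118, -0.0008], 0.68)]
   jamb_hole [([0.4736, -0.1229, 0.0842], 0.81)]
```

View pics/c4.png

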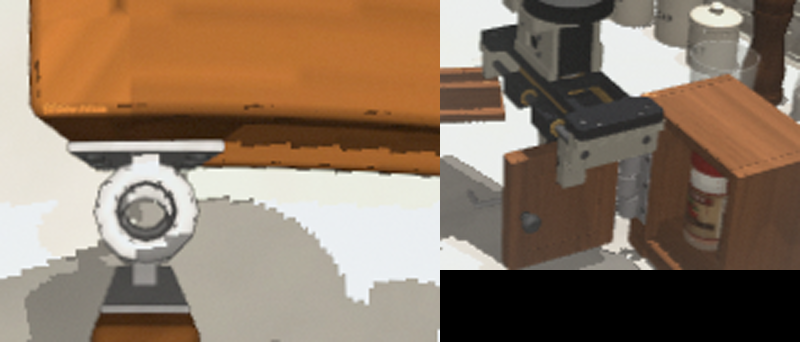

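The rings now overlap, with the door's hole visible through the jamb hole at (147,212) and offset toward the robot. About 5 mm along x remains.

```bash
python3 -m inch '[[1.5,[0.2,0,0],[0,0,0]],[1.5,[0.2,0,0],[0,0,0]],[1.5,[0.06,0,0],[0,0,0]],[1.5,[0,0,0],[0,0,0]],[1.5,[0,0,0],[0,0,0]],[1.5,[0,0,0],[0,0,0]]]'
python3 look.py 5
python3 - <<'E'
from h import *
s=np.load("s5_wrist.npz"); p,P,d=s["p"],s["P"],s["d"]
c=cv2.resize(cv2.cvtColor(p[85:150,245:325],cv2.COLOR_RGB2BGR),(800,650)[::1],interpolation=cv2.INTER_NEAREST)[:600]
cv2.imwrite("pics/z5.png",c)
E
```

```text
t: 13.45
ee_pos: [0.4094, -0.1127, 0.1134]
eef_rot: [3.135, -0.204, -0.001]
force: [-1.5, -0.5, -2.6]
grip_width: 0.0175
grasp_force: 40.0
[ 0.4094 -0.1127  0.1134] yaw -7.45 [-4.e-04  1.e-04 -1.e+00] [-1.5 -0.5 -2.6]
door hole by TCP [ 0.4788 -0.1218]
wrist door (array([ 0.4771, -0.1236]), 0.0988, 1.56)
  jamb (1051, array([ 0.4767, -0.1208]), 0.1193, 0.18)
  jamb (7, array([ 0.4764, -0.1214]), 0.0676, 0.0)
   door_hole [([0.4768, -0.1182, 0.0852], 0.76)]
   jamb_hole [([0.484, -0.1176, 0.0835], 0.94)]
side door (array([ 0.4798, -0.1234]), 0.0939, 0.25)
  jamb (16, array([ 0.4785, -0.1261]), 0.1159, 0.12)
  jamb (28, array([ 0.4784, -0.1243]), 0.0699, 0.22)
   door_hole [([0.4759, -0.1204, 0.0873], 0.84), ([0.3699, 0.594, 0.0647], 0.83)]
   jamb_hole [([0.4772, -0.1237, 0.086], 0.84)]
```

View pics/z5.png

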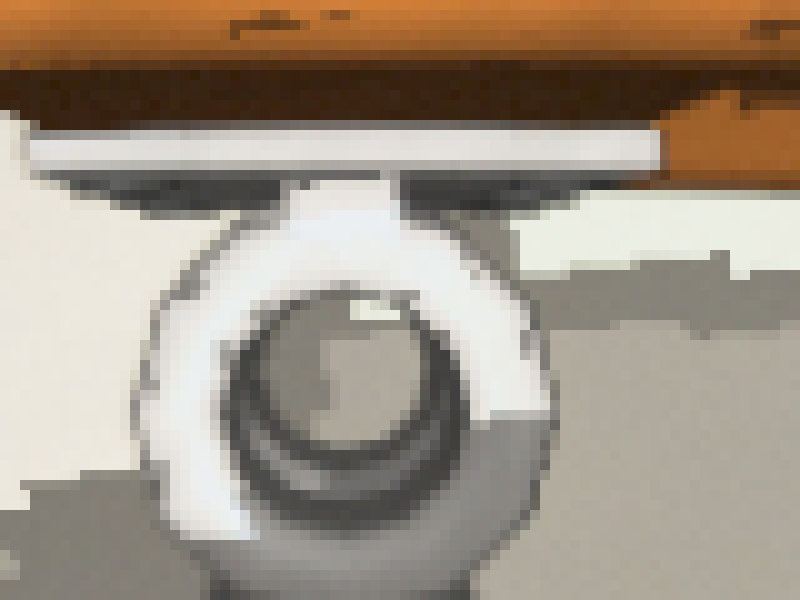

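Run:
```python
from h import *
K,t,M=cp("wrist"); print(t)
def proj(X):
    c=M.T@(np.array(X)-t); r=np.hypot(c[0],c[1]); th=np.arctan2(r,c[2]); return K[:2,:2].diagonal()*c[:2]/r*th+K[:2,2]
p=np.load("s5_wrist.npz")["p"]; S=10
im=cv2.resize(cv2.cvtColor(p[85:145,245:325],cv2.COLOR_RGB2BGR),None,fx=S,fy=S,interpolation=cv2.INTER_NEAREST)
j=np.array([.478,-.1212])   # wrist-frame estimate of jamb axis
for z,r,col in [(.121,.0055,(0,0,255)),(.121,.010,(0,0,255)),(.049,.0055,(0,255,0)),(.095,.0055,(255,0,0)),(.075,.0055,(255,0,255))]:
    pts=np.array([(proj([j[0]+r*np.cos(a),j[1]+r*np.sin(a),z])-[245,85]+.5)*S for a in np.linspace(0,6.283,60)])
    cv2.polylines(im,[pts.astype(np.int32)],True,col,1)
    print(z,proj([*j,z])-[245,85])
cv2.imwrite("pics/o5.png",im)
```

```text
[ 0.48354501 -0.12183089  0.27004248]
0.121 [33.67211332 39.02903859]
0.121 [33.67211332 39.02903859]
0.049 [33.6043659  35.06728032]
0.095 [33.64124113 37.22281955]
0.075 [33.62307735 36.16079901]
```

View pics/o5.png

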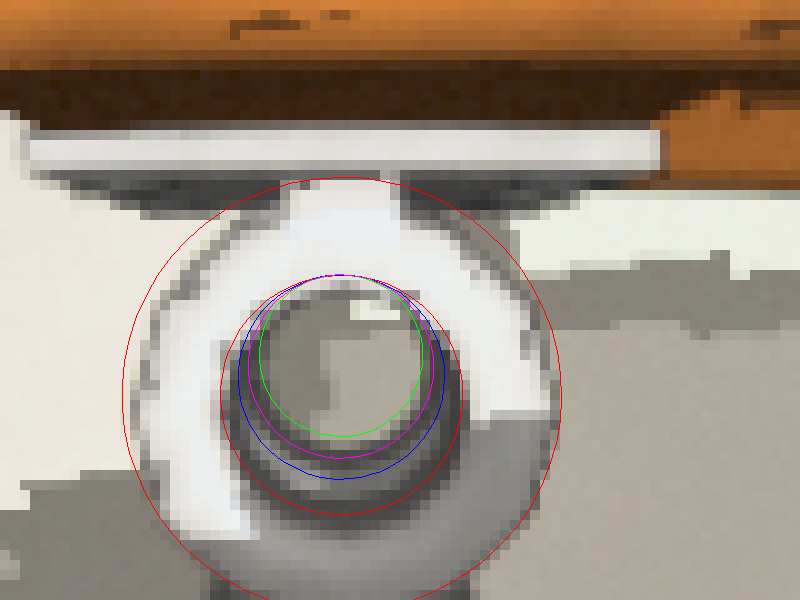

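The overlay, shifted to the visible rim at (345,410), matches the bores of all three knuckles to within about 1 mm, and the whole lower hole shows through. I let it settle and check the force before handing in.

```bash
python3 -m inch '[[1.5,[0,0,0],[0,0,0]],[1.5,[0,0,0],[0,0,0]],[1.5,[0,0,0],[0,0,0]],[1.5,[0,0,0],[0,0,0]],[1.5,[0,0,0],[0,0,0]]]'
python3 - <<'E'
from h import *
s=monitor.sense(); print(s["force"],s["ft_torque"],abs(s["dq"]).max(),s["ee_pos"])
if np.hypot(*s["force"][:2])<5: print(job.job_done())
E
```

```text
t: 14.25
ee_pos: [0.4095, -0.1127, 0.1135]
eef_rot: [3.135, -0.204, -0.001]
force: [-3.0, 0.3, -2.8]
grip_width: 0.0178
grasp_force: 40.0
[-3.00892031  0.31717311 -2.78532551] [-0.02510413  1.19374438 -0.00357449] 0.0017254507163256133 [ 0.40945395 -0.11272286  0.11346593]
the job is handed in; nothing more can be done
None
```

I handed the job in after 14.3 s: the door is held upright and square to the cupboard's front, its knuckle between the cupboard's two with the three holes lined up to about 1 mm by the wrist camera, about 3 N sideways at the wrist, and the pin, bowl and tin were not touched.

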